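# Lay the Z-bent tube in its cradle

## Robot

A 6-joint arm with a two-finger parallel gripper is mounted at the origin on the work surface. World frame = base frame: x ahead of the robot, y to its left, z up, the work surface at z = 0. Lengths are in m, angles in rad, forces in N, time in s.
With the tool pointing down it reaches from about 0.35 to 0.775 m from the base axis. Payload 7.3 kg.
Tool frame: the origin (TCP) lies on the centre line of the jaws, within the pads' length; the fingertips stand ahead of it and the grasp point (between the pads) lies 11 mm behind it (robot.nose_length is the z of the fingertips in the tool frame, in m); z points along the fingers, y is the line along which they close (so a half turn about z gives the same grasp; the last joint's range is limited). The gripper opens to 92 mm and grips with 3 to 60 N. Pads are 19 mm wide; open, the fingers measure 130 mm over their backs; the gripper's body (75 mm by 190 mm) begins 47 mm behind the grasp point.
Start: joints at [1.051, 0.342, 1.524, -0, 1.275, -0.146], TCP at [0.192, 0.489, 0.235] pointing down, gripper open.
Joint ranges: [-2.53, 2.53], [-0.77, 2.02], [0.04, 2.7], [-1, 4.14], [0.28, 2.66], [-3.11, 3.11]. Speed limits (rad/s): [2.57, 2.57, 3.14, 3.14, 3.14, 3.14].

## Interface

Orientations are given as [roll, pitch, yaw] about the fixed x, y, z axes, in that order (R = Rz(yaw) Ry(pitch) Rx(roll)).
In Python, from cell import robot, cams gives the robot as it stands. The module is installed in compiled form; this text tells all that it offers.
- The arm moves only by the tool carry_out, never from a script. Its argument "deltas" is a list of rows, each a list of 7 numbers: the shift along the tool's x, y, z in cm, then the turn, a rotation vector about the tool's x, y, z in rad, then the opening, from 0 (shut) to 1 (fully open). A call has exactly 8 rows; each row shifts and turns the commanded pose from where the row before left it, along the tool's axes as they then stand; what a row does not reach is not made up. A row lasts 1/12 s, in which the tool goes at most 41.7 mm and 7.16 degrees, less where a joint would pass 70% of its speed; a pose out of reach is approached as far as the arm can. A call is refused whole if a number of a shift passes 4.17 or a number of a turn 0.125, either way. A call with a gripper value outside its range is refused whole. The fingers move at their own pace and stop on an object; "force" is the grip in N (left out, the last holds). Time passes only in rows, so rows that do not move let the fingers close, or fill a call up. It gives the time, the measured TCP pose, the force, the opening and the grip force at its end, in the units of the state.
- robot.observe(): the state, without advancing time (a new reading comes with each control period).
- cams.read_camera(name): name is "side" or "top" or "wrist"; returns a dict with "image" (420x560x3 uint8, blue, green, red), "depth" (420x560 float32, m along the optical axis (not along the pixel's ray), 0 where there is no reading), "fx", "fy", "cx", "cy" (pixels), "D" ([k1, k2, p1, p2, k3] as OpenCV has them; the pictures are not rectified), "world_to_cam" (4x4, takes a point from world to camera coordinates). Camera axes: x right, y up, looking along -z (the intrinsics and any distortion apply to the point x, -y, -z); pixel columns grow to the right and rows downward; lengths in m; the calibration is good to about 2 mm. A picture is of the moment at which its call begins.
- robot.hand_in(): hands the job in; it is judged then, once.
The state is a dict: "time": time; "qpos": joint angles; "qvel": joint speeds; "joint_efforts": joint torques, N m; "tool_pos": TCP position; "tool_rot": TCP orientation; "contact_force": force on the tool from outside, world axes, zero at the start; "torque": the same for the moment, N m; "opening": finger opening in m; "grip_force": force on a finger pad.
Only numpy, scipy, OpenCV 4.12 (cv2) and the standard library are available. Lean on these libraries where they do the work, as an engineer would, in place of code of your own. Each camera call takes 0.05 s, during which the arm holds its last target. There are 200 camera calls.

## Task

Pick up the Z-bent steel tube (the one whose two end arms point in opposite directions) and turn it so that it lies level in the cradle, each of its two end arms resting on the floor of one notch and reaching right through it. Let go of it there; leave the U-bent tube where it lies.

Things in the scene. Friction and masses are not known exactly. Their poses are not given: they have to be found in the camera images.
- z_tube: Loose 14 mm steel tube bent flat into a Z, 0.2-0.4 kg, lying on the bench: middle leg along own y, -40 to +40 mm; arms from (0,+40) to tip x=+115 mm and from (0,-40) to tip x=-115 mm. On its middle a square brass fitting 24x24 mm (sides along x, y), top 60 mm above the tube's underside: grip it here from above. Origin: under the fitting, at the underside; z up. Same after a half turn.
- cradle: Fixed: plate 220x190x8 mm, two white saddles with notches along its x: one at x=55..95, notch centre y=+40; other at x=-95..-55, y=-40 mm. Floors 40 mm over the bench, 46 wide; cheeks lean out, tops 63 mm high, mouth 70 wide. Origin: plate's underside centre, z up. Z tube fits with its origin 40 mm straight above this origin, x axes parallel (either way round).
- u_tube: Bystander: loose tube of the same 14 mm steel with the same brass fitting, but bent flat into a U: middle leg y=-40 to +40 mm, both arms along +x to tips at x=+97 mm. Origin under the fitting, at the underside; z up. It does not fit the cradle and is to be left where it lies.
Not all that is in view belongs to the job. What is shaped like the z_tube but red is not meant.

How it is judged:
By the outcome, as a careful person would: the job done as asked, in the order asked, and still so for the second after the job is handed in, with the robot touching nothing.
It also fails if it takes over 40 s, if anything falls off the work surface, if the arm or the gripper's body presses on something with over 40 N, if the wrist force passes 120 N, or if a joint passes its speed limit or range.

## Working session

There is one attempt and no reset: what is moved stays moved. The work goes in short steps, Python scripts to look and compute and a tool call to move; the robot and the scene stay as the last step left them, time stands still between calls to the robot, and variables do not carry over. Pictures are saved under pics/ and viewed, at most 10 in all, crops included, and the job is handed in when it is done.

Besides the shell and the picture viewer there is one more tool, called after "Call:" in YAML: its name, and indented under it one key for each argument. carry_out: Moves the arm, as the interface text tells. Its arguments: {"type":"object","properties":{"deltas":{"type":"array","items":{"type":"array","items":{"type":"number"}}},"force":{"type":"number"}},"required":["deltas"]}

```bash
mkdir -p pics; cat > h.py <<'E'
import numpy as np, cv2
from cell import robot, cams
def grab(n):
    c=cams.read_camera(n); c['K']=np.array([[c['fx'],0,c['cx']],[0,c['fy'],c['cy']],[0,0,1.]]); c['D']=np.array(c['D'],float); return c
def ray(c,uv):
    p=cv2.undistortPoints(np.array(uv,float).reshape(-1,1,2),c['K'],c['D']).reshape(-1,2)
    d=np.c_[p[:,0],-p[:,1],-np.ones(len(p))]
    T=np.linalg.inv(c['world_to_cam']); return T[:3,3], d@T[:3,:3].T
def onplane(c,uv,z):
    o,d=ray(c,uv); return o+d*((z-o[2])/d[:,2])[:,None]
def cloud(c):
    v,u=np.mgrid[0:420,0:560]; o,d=ray(c,np.c_[u.ravel(),v.ravel()])
    z=c['depth'].ravel(); P=o+d*z[:,None]; P[z==0]=np.nan; return P.reshape(420,560,3)
E
python3 - <<'E'
from h import *
print(robot.observe(), robot.nose_length)
for n in ['top','side']:
    c=grab(n); cv2.imwrite(f'pics/{n}1.png',c['image']); print(n,np.linalg.inv(c['world_to_cam'])[:3].round(3).tolist())
    np.save(n+'.npy',c,allow_pickle=True)
E
```

```text
{'time': 0.0, 'qpos': array([ 1.05095973e+00,  3.42701013e-01,  1.52500625e+00, -4.87846468e-06,
        1.27538058e+00, -1.46013255e-01]), 'qvel': array([ 0.00014284,  0.00092896, -0.00090979,  0.00039618, -0.00148851,
        0.00056984]), 'joint_efforts': array([-1.27938718e-03, -4.31236768e+01, -2.44219011e+01,  7.16400566e-02,
        5.59217006e-02, -1.21401745e-04]), 'tool_pos': array([0.19151181, 0.4884095 , 0.23405997]), 'tool_rot': array([-3.14011269e+00, -2.12927241e-04,  2.76777058e+00]), 'contact_force': array([-0.02551759, -0.65056466,  1.08785412]), 'torque': array([ 0.05326963,  0.0063534 , -0.05434499]), 'grip_force': 0.0, 'opening': 0.09209113360016997} 0.008
top [[0.015, 0.99, -0.143, 0.307], [-1.0, 0.018, 0.026, 0.011], [0.028, 0.142, 0.989, 1.075]]
side [[0.846, 0.28, -0.454, -0.015], [-0.533, 0.432, -0.727, -0.73], [-0.008, 0.857, 0.515, 0.547]]
```

View pics/top1.png

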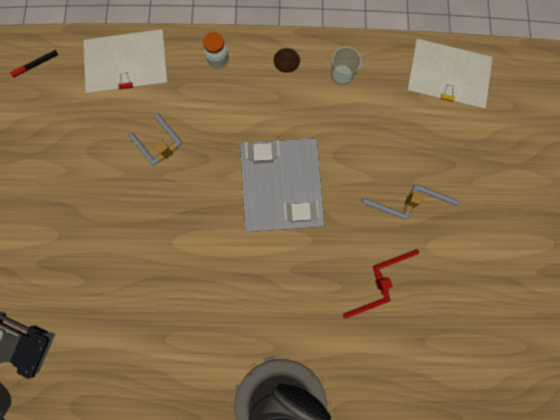

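View pics/side1.png

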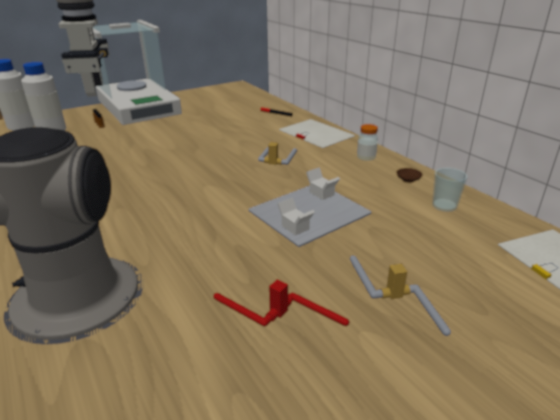

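The top view shows the grey Z tube with its brass fitting at (412,200). The cradle is at (282,185), with white saddles at (263,152) and (300,212). The U tube is at (160,145) and the red decoy at (384,283). The side view shows the Z tube's fitting at (397,281), the saddles at (295,219) and (322,186), and the red decoy at (279,297).

```bash
cat > m.py <<'E'
from h import *
def mask(c,lo,hi,box):
    hsv=cv2.cvtColor(c['image'],cv2.COLOR_BGR2HSV); m=cv2.inRange(hsv,np.array(lo),np.array(hi)); x0,y0,x1,y1=box
    o=np.zeros_like(m); o[y0:y1,x0:x1]=m[y0:y1,x0:x1]; return o
E
python3 - <<'E'
from m import *
T=np.load('top.npy',allow_pickle=True).item(); S=np.load('side.npy',allow_pickle=True).item()
hs=cv2.cvtColor(T['image'],cv2.COLOR_BGR2HSV)
for p in [(380,207),(412,200),(440,193),(300,212),(263,152),(270,190),(350,230),(400,213)]: print(p,hs[p[1],p[0]])
hs=cv2.cvtColor(S['image'],cv2.COLOR_BGR2HSV)
for p in [(397,283),(430,307),(295,222),(450,300)]: print('s',p,hs[p[1],p[0]])
C=cloud(T); print('depth T brass',C[200,413].round(4),C[190,285].round(4),C[211,300].round(4),C[153,263].round(4), C[230,350].round(4))
g=mask(T,(85,10,60),(130,120,255),(350,170,475,230))
n,l,st,ce=cv2.connectedComponentsWithStats(g)
for i in range(1,n):
    if st[i,4]>20:
        v,u=np.nonzero(l==i); P=onplane(T,np.c_[u,v],.010)[:,:2]; r=cv2.fitLine(P.astype(np.float32),cv2.DIST_HUBER,0,.001,.001).ravel()
        print('arm',st[i],P.mean(0).round(4),np.degrees(np.arctan2(r[1],r[0])).round(2), cv2.minAreaRect(P.astype(np.float32)))
pl=mask(T,(85,10,60),(130,120,255),(225,125,340,245)); v,u=np.nonzero(cv2.morphologyEx(pl,cv2.MORPH_OPEN,np.ones((3,3))))
print('plate',cv2.minAreaRect(onplane(T,np.c_[u,v],.008)[:,:2].astype(np.float32)))
for c,b in((T,(380,180,440,225)),(S,(380,255,415,305))):
    y=mask(c,(15,90,60),(32,255,255),b); n,l,st,ce=cv2.connectedComponentsWithStats(y); print('brass',st.tolist(),ce.round(1).tolist())
E
```

```text
(380, 207) [110  12 127]
(412, 200) [ 20 168 147]
(440, 193) [ 17  72 114]
(300, 212) [ 23  24 177]
(263, 152) [ 19  24 177]
(270, 190) [ 30   2 131]
(350, 230) [ 18 122 127]
(400, 213) [107  15 119]
s (397, 283) [ 21 161 100]
s (430, 307) [110  17 137]
s (295, 222) [ 23   7 137]
s (450, 300) [ 19 105 143]
depth T brass [ 0.4792 -0.3003  0.0567] [ 5.053e-01 -5.000e-04  1.120e-02] [ 0.4503 -0.036   0.0429] [0.5892 0.0538 0.0379] [ 0.4118 -0.16    0.0009]
arm [414 185  44  19 111] [ 0.5036 -0.369 ] 70.64 ((0.50095534324646, -0.37109261751174927), (0.11419253051280975, 0.01190627459436655), 69.98674774169922)
arm [363 199  42  19 106] [ 0.4662 -0.2419] 69.5 ((0.4660389721393585, -0.24143794178962708), (0.10812677443027496, 0.007643472868949175), 69.72203063964844)Traceback (most recent call last):
  File "<stdin>", line 15, in <module>
  File "h.py", line 10, in onplane
    o,d=ray(c,uv); return o+d*((z-o[2])/d[:,2])[:,None]
        ~~~^^^^^^
  File "h.py", line 6, in ray
    p=cv2.undistortPoints(np.array(uv,float).reshape(-1,1,2),c['K'],c['D']).reshape(-1,2)
      ~~~~~~~~~~~~~~~~~~~^^^^^^^^^^^^^^^^^^^^^^^^^^^^^^^^^^^^^^^^^^^^^^^^^^
cv2.error: OpenCV(4.12.0) /io/opencv/modules/calib3d/src/undistort.dispatch.cpp:347: error: (-215:Assertion failed) CV_IS_MAT(_src) && CV_IS_MAT(_dst) && (_src->rows == 1 || _src->cols == 1) && (_dst->rows == 1 || _dst->cols == 1) && _src->cols + _src->rows - 1 == _dst->rows + _dst->cols - 1 && (CV_MAT_TYPE(_src->type) == CV_32FC2 || CV_MAT_TYPE(_src->type) == CV_64FC2) && (CV_MAT_TYPE(_dst->type) == CV_32FC2 || CV_MAT_TYPE(_dst->type) == CV_64FC2) in function 'cvUndistortPointsInternal'
```

```bash
python3 - <<'E'
from m import *
T=np.load('top.npy',allow_pickle=True).item(); S=np.load('side.npy',allow_pickle=True).item()
def cc(m,k=40):
    n,l,st,ce=cv2.connectedComponentsWithStats(m); return [(l==i,st[i],ce[i]) for i in range(1,n) if st[i,4]>k]
pl=mask(T,(0,0,60),(180,35,255),(225,125,340,245))
for m,st,ce in cc(pl,500):
    v,u=np.nonzero(m); print('plate',st,cv2.minAreaRect(onplane(T,np.c_[u,v],.008)[:,:2].astype(np.float32)))
for m,st,ce in cc(mask(T,(0,0,165),(180,40,255),(225,125,340,245))):
    v,u=np.nonzero(m); r=cv2.minAreaRect(onplane(T,np.c_[u,v],.040)[:,:2].astype(np.float32)); print('saddle floor',st,ce.round(1),r)
for n,c,b in(('T',T,(380,180,440,225)),('S',S,(380,255,415,305))):
    for m,st,ce in cc(mask(c,(15,130,60),(32,255,255),b)): print('brass',n,st,ce.round(1))
# rays two views: brass
E
```

```text
plate [ 240  139   84   93 6804] ((0.5207708477973938, 0.008938625454902649), (0.218596413731575, 0.18831153213977814), 5.209710121154785)
saddle floor [254 144  18  16 267] [262.3 151.5] ((0.5923404097557068, 0.05506853014230728), (0.03696246072649956, 0.0406341589987278), 1.260878324508667)
saddle floor [292 203  18  17 279] [300.6 211.1] ((0.45073676109313965, -0.03739678114652634), (0.037843577563762665, 0.03994428738951683), 1.0219184160232544)
brass T [403 191  21  21 249] [413.1 200.5]
brass S [383 264  27  35 662] [396.2 282.2]
```

Call:
carry_out:
  deltas:
    - [-1.6,-1,0,0,0,0,1]
    - [-3.2,-2,0,0,0,0,1]
    - [-3.2,-2,0,0,0,0,1]
    - [-3.2,-2,0,0,0,0,1]
    - [-3.2,-2,0,0,0,0,1]
    - [-3.2,-2,0,0,0,0,1]
    - [-3.2,-2,0,0,0,0,1]
    - [-3.2,-2,0,0,0,0,1]

```text
time: 0.77
tool_pos: [0.3609, 0.2598, 0.2346]
tool_rot: [-3.141, -0.0, 2.768]
contact_force: [0.4, 1.3, 0.1]
opening: 0.0919
grip_force: 0.0
```

Call:
carry_out:
  deltas:
    - [-2.5,-3.1,0,0,0,0,1]
    - [-2.5,-3.1,0,0,0,0,1]
    - [-2.5,-3.1,0,0,0,0,1]
    - [-2.5,-3.1,0,0,0,0,1]
    - [-2.5,-3.1,0,0,0,0,1]
    - [-2.5,-3.1,0,0,0,0,1]
    - [-2.5,-3.1,0,0,0,0,1]
    - [-2.5,-3.1,0,0,0,0,1]

```text
time: 1.43
tool_pos: [0.4559, -0.0444, 0.2345]
tool_rot: [3.141, -0.0, 2.768]
contact_force: [1.4, 0.6, -0.9]
opening: 0.0918
grip_force: 0.0
```

```bash
python3 - <<'E'
from m import *
c=grab('wrist'); np.save('w1.npy',c,allow_pickle=True); cv2.imwrite('pics/w1.png',c['image']); print(np.linalg.inv(c['world_to_cam'])[:3].round(3).tolist(), robot.observe()['qvel'].round(3),robot.observe()['tool_pos'])
E
```

```text
[[0.366, -0.892, -0.265, 0.384], [0.931, 0.35, 0.105, -0.015], [-0.001, -0.285, 0.958, 0.384]] [ 0.102 -0.03   0.053  0.025 -0.     0.173] [ 0.45834888 -0.05059453  0.23452964]
```

View pics/w1.png

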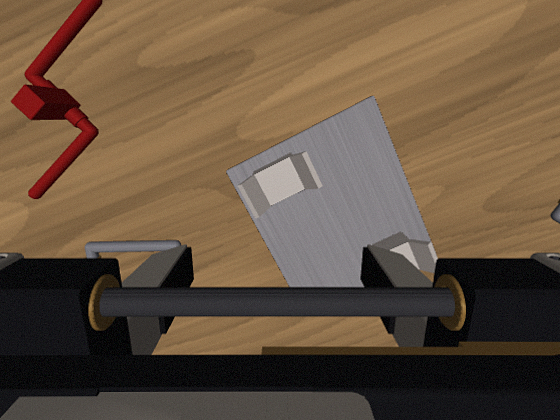

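Call:
carry_out:
  deltas:
    - [-1.3,-2.7,0,0,0,0,1]
    - [-1.3,-2.7,0,0,0,0,1]
    - [-1.3,-2.7,0,0,0,0,1]
    - [-1.3,-2.7,0,0,0,0,1]
    - [-1.3,-2.7,0,0,0,0,1]
    - [-1.3,-2.7,0,0,0,0,1]
    - [-1.3,-2.7,0,0,0,0,1]
    - [-0.7,-1.5,0,0,0,0,1]

```text
time: 2.15
tool_pos: [0.4725, -0.2706, 0.2341]
tool_rot: [-3.141, -0.0, 2.766]
contact_force: [0.3, -0.3, -0.0]
opening: 0.0918
grip_force: 0.0
```

```bash
python3 - <<'E'
from m import *
grab('wrist');grab('wrist')
c=grab('wrist'); np.save('w2.npy',c,allow_pickle=True); cv2.imwrite('pics/w2.png',c['image']); print(np.linalg.inv(c['world_to_cam'])[:3].round(3).tolist(), robot.observe()['qvel'].round(3),robot.observe()['tool_pos'])
E
```

```text
[[0.368, -0.891, -0.265, 0.401], [0.93, 0.353, 0.106, -0.24], [-0.001, -0.285, 0.959, 0.384]] [ 0.033 -0.021  0.026  0.006  0.004  0.004] [ 0.47243262 -0.26831335  0.23403436]
```

View pics/w2.png

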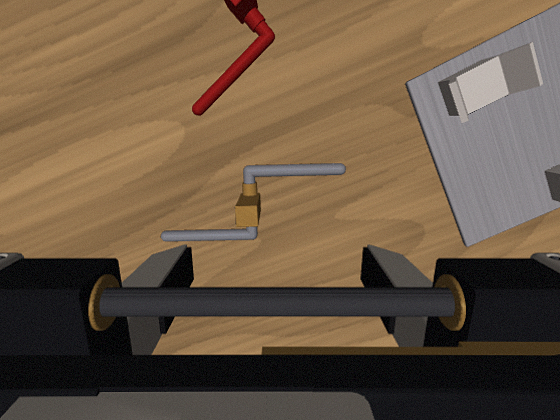

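w1 shows the near saddle floor at (280,182) on the plate and the far one at (405,250). w2 shows the whole Z tube: arms at rows 170 and 236, fitting top face at about (247,215), and the red decoy at the top.

```bash
python3 - <<'E'
from m import *
W=np.load('w2.npy',allow_pickle=True).item();W1=np.load('w1.npy',allow_pickle=True).item();T=np.load('top.npy',allow_pickle=True).item()
def cc(m,k=40):
    n,l,st,ce=cv2.connectedComponentsWithStats(m); return [(l==i,st[i],ce[i]) for i in range(1,n) if st[i,4]>k]
g=mask(W,(85,10,60),(130,120,255),(150,155,360,245)); C=cloud(W); cs=[]
for m,st,ce in cc(g,300):
    v,u=np.nonzero(m); u0,v0=st[0],st[1]
    k=(u<u0+st[2]*.85)&(u>u0+st[2]*.03) if u0<200 else (u>u0+st[2]*.15)
    P=onplane(W,np.c_[u,v],.007)[:,:2]; r=cv2.fitLine(P[k].astype(np.float32),cv2.DIST_L2,0,.001,.001).ravel()
    R=cv2.minAreaRect(P.astype(np.float32)); cs.append((r,R)); print(st,np.degrees(np.arctan2(r[1],r[0])).round(2),R, 'ztop',np.nanpercentile(C[v,u,2],90))
rc=[np.array(c[0][2:]) for c in cs]; rm=np.array([c[1][0] for c in cs]); a=np.mean([np.arctan2(c[0][1],c[0][0]) for c in cs])
print('mid',rm.mean(0), 'perp dist',(rc[0]-rc[1])@[-np.sin(a),np.cos(a)])
# fitting top: brass bright face; cloud of top
for n,c,b in(('W',W,(225,175,275,235)),('T',T,(395,185,430,215))):
    m=mask(c,(12,110,50),(32,255,255),b)>0; P=cloud(c)[m]; h=P[P[:,2]>np.nanmax(P[:,2])-.008]; R=cv2.minAreaRect(h[:,:2].astype(np.float32)); print(n,'fit top',len(h),np.median(h,0),R)
# two-view height of fitting top: top-face centroid in both
def cen(c,b):
    m=mask(c,(12,110,50),(32,255,255),b)>0; P=cloud(c); m&=P[...,2]>np.nanmax(P[m][:,2])-.008; v,u=np.nonzero(m); return [u.mean(),v.mean()]
def tri(c1,p1,c2,p2):
    o1,d1=ray(c1,[p1]);o2,d2=ray(c2,[p2]);A=np.c_[d1[0],-d2[0]];s=np.linalg.lstsq(A,o2-o1,rcond=None)[0];x=o1+s[0]*d1[0];y=o2+s[1]*d2[0];return (x+y)/2,np.linalg.norm(x-y)
p,q=cen(W,(225,175,275,235)),cen(T,(395,185,430,215)); print(p,q,tri(W,p,T,q))
# saddle floors
for n,c,b in (('W1',W1,(235,145,330,225)),('T',T,(285,195,320,225)),('W2',W,(435,30,545,130))):
    m=mask(c,(0,0,165 if n=='T' else 150),(180,40,255),b)
    for mm,st,ce in cc(m,60):
        v,u=np.nonzero(mm);z=np.nanmedian(cloud(c)[v,u,2]); R=cv2.minAreaRect(onplane(c,np.c_[u,v],.04)[:,:2].astype(np.float32)); print(n,st,ce.round(1),z,R)
# plate corners in W1
print('W1 corners',onplane(W1,[(374,97),(228,171)],.008)[:,:2])
E
```

```text
[244 164 101  20 968] 69.74 ((0.46986129879951477, -0.24621115624904633), (0.11959653347730637, 0.02052244544029236), 70.32081604003906) ztop 0.014043941360520396
[161 227  96  14 825] 69.87 ((0.5039857029914856, -0.3737551271915436), (0.12072470039129257, 0.015872975811362267), 71.32450866699219) ztop 0.014103751329513659
mid [ 0.4869235  -0.30998314] perp dist 0.07989402
W fit top 507 [ 0.48344634 -0.30847164  0.05944887] ((0.4843922555446625, -0.30880051851272583), (0.024091195315122604, 0.024057772010564804), 70.1107177734375)
T fit top 96 [ 0.4836412  -0.30785366  0.05999884] ((0.4840869903564453, -0.3072849214076996), (0.025020798668265343, 0.02373606339097023), 73.0864028930664)
[np.float64(246.0887573964497), np.float64(214.75739644970415)] [np.float64(416.3229166666667), np.float64(197.89583333333334)] (array([ 0.48513956, -0.30972089,  0.05275837]), np.float64(0.00018840624974564166))
W1 [302 152  21  36 201] [311.9 169.3] 0.06069268979183537 ((0.45136359333992004, -0.00032775523141026497), (0.042452212423086166, 0.005841400474309921), 5.363059043884277)
W1 [ 254  157   51 
[... 201 characters left out ...]
287004292635 ((0.45856261253356934, -0.07871351391077042), (0.0426865853369236, 0.0053938585333526134), 5.194681644439697)
T [292 203  18  17 279] [300.6 211.1] 0.040117500619983426 ((0.45073676109313965, -0.03739678114652634), (0.037843577563762665, 0.03994428738951683), 1.0219184160232544)
W2 [530  42  13  44 160] [536.   63.7] 0.06072669457772917 ((0.45063403248786926, 0.014267636463046074), (0.0427020825445652, 0.00347617594525218), 5.139512538909912)
W2 [ 449   56   60   67 2099] [479.1  87.3] 0.039692815855498775 ((0.45426368713378906, -0.04408048838376999), (0.04541188105940819, 0.05504261702299118), 5.6303629875183105)
W1 corners [[ 0.40610568  0.09242445]
 [ 0.42246399 -0.09233876]]
```

Call:
carry_out:
  deltas:
    - [-0.5,-0.7,1,0,0,-0.005,1]
    - [-0.5,-0.7,2,0,0,-0.01,1]
    - [-0.5,-0.7,2,0,0,-0.01,1]
    - [-0.5,-0.7,2,0,0,0,1]
    - [-0.5,-0.6,2,0,0,0,1]
    - [-0.1,0,2,0,0,0,1]
    - [0,0,1,0,0,0,1]
    - [0,0,0,0,0,0,1]

```text
time: 2.97
tool_pos: [0.484, -0.307, 0.1119]
tool_rot: [3.139, -0.005, 2.794]
contact_force: [0.2, 0.1, 0.2]
opening: 0.0916
grip_force: 0.0
```

Call:
carry_out:
  deltas:
    - [-0.1,-0.2,1,0,0,0,1]
    - [0,0,1.5,0,0,0,1]
    - [0,0,1.5,0,0,0,1]
    - [0,0,1.5,0,0,0,1]
    - [0,0,1.2,0,0,0,1]
    - [0,0,0.8,0,0,0,1]
    - [0,0,0.3,0,0,0,1]
    - [0,0,0,0,0,0,1]

```text
time: 3.63
tool_pos: [0.4855, -0.3112, 0.0367]
tool_rot: [3.141, 0.0, 2.793]
contact_force: [-0.3, 0.4, 0.0]
opening: 0.0922
grip_force: 0.0
```

Call:
carry_out:
  deltas:
    - [0,0,0,0,0,0,0.5]
    - [0,0,0,0,0,0,0.3]
    - [0,0,0,0,0,0,0.1]
    - [0,0,0,0,0,0,0.1]
    - [0,0,0,0,0,0,0.1]
    - [0,0,0,0,0,0,0.1]
    - [0,0,0,0,0,0,0.1]
    - [0,0,0,0,0,0,0.1]
  force: 40

```text
time: 4.3
tool_pos: [0.4853, -0.3113, 0.0367]
tool_rot: [3.142, 0.0, 2.793]
contact_force: [0.5, -0.8, -0.0]
opening: 0.0432
grip_force: 0.0
```

Call:
carry_out:
  deltas:
    - [0,0,0,0,0,0,0]
    - [0,0,0,0,0,0,0]
    - [0,0,0,0,0,0,0]
    - [0,0,0,0,0,0,0]
    - [0,0,0,0,0,0,0]
    - [0,0,0,0,0,0,0]
    - [0,0,0,0,0,0,0]
    - [0,0,0,0,0,0,0]
  force: 45

```text
time: 4.97
tool_pos: [0.4853, -0.3111, 0.0367]
tool_rot: [3.141, -0.0, 2.793]
contact_force: [-0.2, 1.7, 0.3]
opening: 0.024
grip_force: 45.0
```

Call:
carry_out:
  deltas:
    - [0,0,-0.5,0,0,0,0]
    - [0,0,-1,0,0,0,0]
    - [0,0,-2,0,0,0,0]
    - [0,0,-2,0,0,0,0]
    - [0,0,-2.5,0,0,0,0]
    - [0,0,-2.5,0,0,0,0]
    - [0,0,-2,0,0,0,0]
    - [0,0,-0.5,0,0,0,0]

```text
time: 5.63
tool_pos: [0.4866, -0.3125, 0.171]
tool_rot: [-3.139, 0.006, 2.793]
contact_force: [0.8, -0.2, -3.9]
opening: 0.0236
grip_force: 45.0
```

```bash
python3 - <<'E'
import numpy as np
y=2.793;d=np.array([3.5,32.1])
w=[.05]+[.1]*10+[.079]; s=np.array([.4]+[1]*10+[.6]); s=s/s.sum()
for a,k in zip(w,s):
    X=np.array([np.cos(y),np.sin(y)]);Y=np.array([np.sin(y),-np.cos(y)]); print([round(d@X*k,2),round(d@Y*k,2),0,0,0,a,0]); y-=a
E
```

```text
[np.float64(0.28), np.float64(1.14), 0, 0, 0, 0.05, 0]
[np.float64(0.84), np.float64(2.81), 0, 0, 0, 0.1, 0]
[np.float64(1.12), np.float64(2.72), 0, 0, 0, 0.1, 0]
[np.float64(1.38), np.float64(2.59), 0, 0, 0, 0.1, 0]
[np.float64(1.63), np.float64(2.44), 0, 0, 0, 0.1, 0]
[np.float64(1.87), np.float64(2.26), 0, 0, 0, 0.1, 0]
[np.float64(2.09), np.float64(2.07), 0, 0, 0, 0.1, 0]
[np.float64(2.28), np.float64(1.85), 0, 0, 0, 0.1, 0]
[np.float64(2.45), np.float64(1.61), 0, 0, 0, 0.1, 0]
[np.float64(2.6), np.float64(1.36), 0, 0, 0, 0.1, 0]
[np.float64(2.73), np.float64(1.09), 0, 0, 0, 0.1, 0]
[np.float64(1.69), np.float64(0.49), 0, 0, 0, 0.079, 0]
```

Call:
carry_out:
  deltas:
    - [0.3,1.1,0,0,0,0.05,0]
    - [0.8,2.8,0,0,0,0.1,0]
    - [1.1,2.7,0,0,0,0.1,0]
    - [1.4,2.6,0,0,0,0.1,0]
    - [1.6,2.4,0,0,0,0.1,0]
    - [1.9,2.3,0,0,0,0.1,0]
    - [2.1,2.1,0,0,0,0.1,0]
    - [2.3,1.8,0,0,0,0.1,0]

```text
time: 6.3
tool_pos: [0.5081, -0.0943, 0.1661]
tool_rot: [-3.141, -0.001, 2.038]
contact_force: [0.8, -0.7, -3.9]
opening: 0.0238
grip_force: 45.0
```

Call:
carry_out:
  deltas:
    - [2.4,1.6,0,0,0,0.1,0]
    - [2.6,1.4,0,0,0,0.1,0]
    - [2.7,1.1,0,0,0,0.1,0]
    - [1.7,0.5,0,0,0,0.08,0]
    - [0,0,0,0,0,0,0]
    - [0,0,0,0,0,0,0]
    - [0,0,0,0,0,0,0]
    - [0,0,0,0,0,0,0]

```text
time: 6.97
tool_pos: [0.5207, 0.0078, 0.1665]
tool_rot: [-3.141, 0.0, 1.663]
contact_force: [0.1, -0.1, -3.8]
opening: 0.0236
grip_force: 45.0
```

```bash
python3 - <<'E'
from m import *
c=grab('wrist'); np.save('w3.npy',c,allow_pickle=True); cv2.imwrite('pics/w3.png',c['image']); o=robot.observe(); print(o['tool_pos'],o['tool_rot'],o['qpos'])
c=grab('side'); np.save('s3.npy',c,allow_pickle=True); cv2.imwrite('pics/s3.png',c['image'][120:300,180:440])
E
```

```text
[0.52070223 0.00779272 0.16652186] [-3.14116913e+00  4.44533516e-05  1.66219288e+00] [-1.32192646e-01  4.00323481e-01  1.63764265e+00 -1.53695951e-04
  1.10402965e+00 -2.23520002e-01]
```

View pics/w3.png

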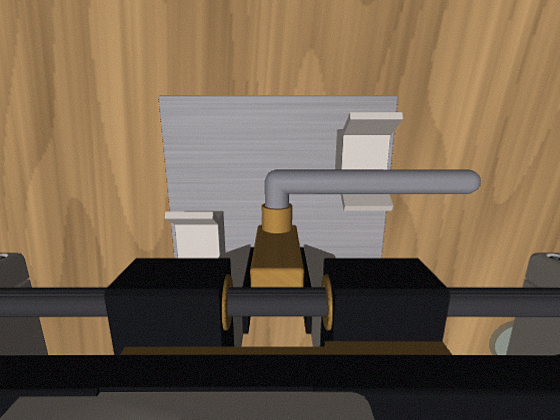

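w3 shows the held tube over the cradle. Its visible arm runs at row 181, columns 270–478, and passes over the right saddle, whose floor is at (365,160). I'll measure the arm's tilt and offset next.

```bash
python3 - <<'E'
from m import *
W=np.load('w3.npy',allow_pickle=True).item(); C=cloud(W)
m=(C[...,2]>.1)&(C[...,2]<.16); k=np.zeros_like(m); k[165:200,290:485]=1; m&=k
v,u=np.nonzero(m); P=C[m]; 
zt=[np.nanmax(P[(u>a)&(u<a+20)][:,2]).round(4) for a in range(295,470,25)]; print('ridge z',zt)
Q=onplane(W,np.c_[u,v],.1368); r=cv2.fitLine(Q[:,:2].astype(np.float32),cv2.DIST_L2,0,.001,.001).ravel(); a=np.arctan2(r[1],r[0]); print('arm yaw',np.degrees(a)%180)
t=np.radians(5.2);X=np.array([np.cos(t),np.sin(t)]);Y=np.array([-np.sin(t),np.cos(t)]); c0=np.array([.5215,.0085])
D=Q[:,:2]-c0; print('cradle coords: arm y',np.median(D@Y),'x range',(D@X).min(),(D@X).max())
# saddle floors seen here
hs=cv2.cvtColor(W['image'],cv2.COLOR_BGR2HSV); wm=(hs[...,1]<45)&(hs[...,2]>140)&(abs(C[...,2]-.04)<.004); n,l,st,ce=cv2.connectedComponentsWithStats(wm.astype(np.uint8))
for i in range(1,n):
    if st[i,4]>150:
        v,u=np.nonzero(l==i); q=onplane(W,np.c_[u,v],.04)[:,:2]-c0; print('floor',st[i], 'x',(q@X).min(),(q@X).max(),'y',(q@Y).min(),(q@Y).max())
E
```

```text
ridge z [np.float64(0.1456), np.float64(0.1454), np.float64(0.1452), np.float64(0.145), np.float64(0.1452), np.float64(0.1446), np.float64(0.145)]
arm yaw 5.126302
cradle coords: arm y 0.04157381926060484 x range 0.006633345181052767 0.11507722902393615
floor [ 341  135   49   34 1563] x 0.054895078219895206 0.09433372206229008 y 0.03340344037298633 0.06135015467710002
floor [ 175  224   45   34 1433] x -0.0944815274647818 -0.05508822916898373 y -0.05115109955398368 -0.018163308676031994
```

Call:
carry_out:
  deltas:
    - [-0.1,0,0.5,0,0,0,0]
    - [0,0,1.2,0,0,0,0]
    - [0,0,1.5,0,0,0,0]
    - [0,0,1.5,0,0,0,0]
    - [0,0,1.5,0,0,0,0]
    - [0,0,1.2,0,0,0,0]
    - [0,0,0.8,0,0,0,0]
    - [0,0,0.3,0,0,0,0]

```text
time: 7.73
tool_pos: [0.5202, 0.0075, 0.0803]
tool_rot: [-3.139, -0.001, 1.662]
contact_force: [-0.1, 0.0, -2.8]
opening: 0.0238
grip_force: 45.0
```

Call:
carry_out:
  deltas:
    - [0,0,0.1,0,0,0,0]
    - [0,0,0.1,0,0,0,0]
    - [0,0,0.1,0,0,0,0]
    - [0,0,0,0,0,0,0]
    - [0,0,0,0,0,0,0]
    - [0,0,0,0,0,0,0]
    - [0,0,0,0,0,0,0]
    - [0,0,0,0,0,0,0]

```text
time: 8.4
tool_pos: [0.521, 0.0078, 0.0789]
tool_rot: [3.141, -0.0, 1.663]
contact_force: [-0.0, -0.2, -4.0]
opening: 0.0239
grip_force: 45.0
```

Call:
carry_out:
  deltas:
    - [0,0,0.1,0,0,0,0]
    - [0,0,0.05,0,0,0,0]
    - [0,0,0.05,0,0,0,0]
    - [0,0,0,0,0,0,0]
    - [0,0,0,0,0,0,0]
    - [0,0,0,0,0,0,0]
    - [0,0,0,0,0,0,0]
    - [0,0,0,0,0,0,0]

```text
time: 9.07
tool_pos: [0.521, 0.0078, 0.0767]
tool_rot: [3.142, -0.0, 1.663]
contact_force: [-0.0, 0.1, -3.8]
opening: 0.0236
grip_force: 45.0
```

Call:
carry_out:
  deltas:
    - [0,0,0.05,0,0,0,0]
    - [0,0,0.05,0,0,0,0]
    - [0,0,0,0,0,0,0]
    - [0,0,0,0,0,0,0]
    - [0,0,0,0,0,0,0]
    - [0,0,0,0,0,0,0]
    - [0,0,0,0,0,0,0]
    - [0,0,0,0,0,0,0]

```text
time: 9.73
tool_pos: [0.521, 0.0078, 0.0766]
tool_rot: [3.141, 0.0, 1.663]
contact_force: [-2.0, -0.3, 5.4]
opening: 0.0237
grip_force: 45.0
```

Contact is made: the force changed from −3.9 N to +5.4 N. Now I'll open.

Call:
carry_out:
  deltas:
    - [0,0,0,0,0,0,0.35]
    - [0,0,0,0,0,0,0.45]
    - [0,0,0,0,0,0,0.6]
    - [0,0,0,0,0,0,0.7]
    - [0,0,0,0,0,0,0.7]
    - [0,0,0,0,0,0,0.7]
    - [0,0,0,0,0,0,0.7]
    - [0,0,0,0,0,0,0.7]

```text
time: 10.4
tool_pos: [0.521, 0.0078, 0.0757]
tool_rot: [-3.142, -0.0, 1.663]
contact_force: [-0.1, -0.3, -0.4]
opening: 0.0639
grip_force: 0.0
```

Call:
carry_out:
  deltas:
    - [0,0,-0.5,0,0,0,0.7]
    - [0,0,-1,0,0,0,0.7]
    - [0,0,-1.5,0,0,0,0.7]
    - [0,0,-2.5,0,0,0,0.7]
    - [0,0,-2.5,0,0,0,0.7]
    - [0,0,-2.5,0,0,0,0.7]
    - [0,0,-2,0,0,0,0.7]
    - [0,0,-1,0,0,0,0.7]

```text
time: 11.07
tool_pos: [0.5221, 0.0077, 0.2145]
tool_rot: [3.136, 0.001, 1.663]
contact_force: [0.0, -0.8, 1.0]
opening: 0.0642
grip_force: 0.0
```

Call:
carry_out:
  deltas:
    - [-2,0,0,0,0,0,0.7]
    - [-3,0,0,0,0,0,0.7]
    - [-4,0,0,0,0,0,0.7]
    - [-4,0,0,0,0,0,0.7]
    - [-4,0,0,0,0,0,0.7]
    - [-3,0,0,0,0,0,0.7]
    - [-2,0,0,0,0,0,0.7]
    - [0,0,0,0,0,0,0.7]

```text
time: 11.73
tool_pos: [0.5409, -0.2154, 0.2102]
tool_rot: [-3.141, 0.001, 1.659]
contact_force: [-1.1, -0.5, -1.0]
opening: 0.0643
grip_force: 0.0
```

```bash
python3 - <<'E'
from m import *
o=robot.observe(); print(o['tool_pos'],o['contact_force'])
T=grab('top');S=grab('side')
a=cv2.resize(T['image'][115:255,215:350],None,fx=2.9,fy=2.9); b=cv2.resize(S['image'][140:260,230:390],None,fx=2.4,fy=2.4); h=406
b=cv2.copyMakeBorder(b,0,h-b.shape[0],0,0,cv2.BORDER_CONSTANT); cv2.imwrite('pics/end.png',np.hstack([a,b]))
C=cloud(T); t=np.radians(5.2);X=np.array([np.cos(t),np.sin(t)]);Y=np.array([-np.sin(t),np.cos(t)]); D=C[...,:2]-np.array([.5215,.0085]); x=D@X;y=D@Y
for s in(1,-1):
    m=(abs(y*s-.04)<.012)&(x*s>.01)&(x*s<.125)&(C[...,2]>.046)&(C[...,2]<.07)
    for lo,hi in((.01,.045),(.055,.09),(.09,.125)):
        k=m&(x*s>lo)&(x*s<hi); print(s,lo,k.sum(),'z',np.percentile(C[k][:,2],85).round(4),'y',np.median(y[k]).round(4),'xmax',abs(x[k]).max().round(4))
E
```

```text
[ 0.54087066 -0.21540613  0.21022783] [-1.09599453 -0.48936654 -1.00775423]
1 0.01 85 z 0.0552 y 0.0411 xmax 0.0447
1 0.055 86 z 0.0543 y 0.041 xmax 0.09
1 0.09 49 z 0.0547 y 0.0409 xmax 0.1126
-1 0.01 88 z 0.0556 y -0.0385 xmax 0.044
-1 0.055 88 z 0.055 y -0.0385 xmax 0.0899
-1 0.09 65 z 0.0557 y -0.039 xmax 0.1154
```

View pics/end.png

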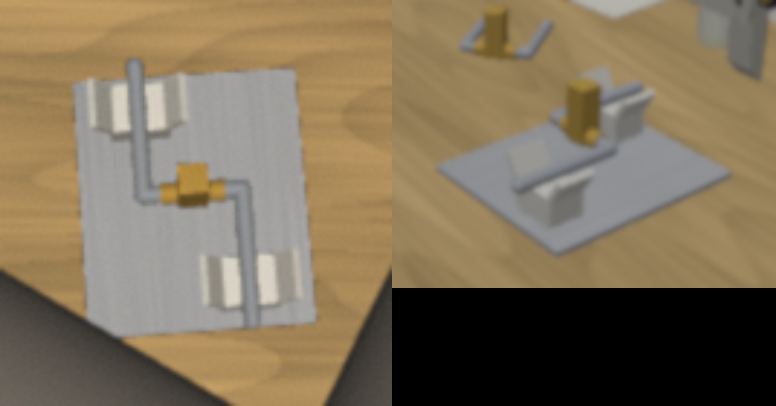

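The picture shows both arms centred on their notch floors and reaching right through. They are level, with tops at about 54–55 mm. The U tube is where it was and the gripper is clear.

```bash
python3 -c "
from cell import robot
print(robot.hand_in())"
```

```text
the job is handed in; nothing more can be done
None
```

The Z tube lies level in the cradle, with each end arm on its notch floor and reaching right through; I let go of it, left the U tube where it lay, and handed the job in at about 12 s (no verdict was returned).

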